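Re-hang the planter carrier on the free spring clip

ROBOT

A 6-joint arm with a two-finger parallel gripper is mounted at the origin on the work surface. World frame = base frame: x ahead of the robot, y to its left, z up, the work surface at z = 0. Lengths are in m, angles in degrees, forces in N, time in s.
With the tool pointing down it reaches from about 0.325 to 0.9 m from the base axis. Payload 3.5 kg.
Tool frame: the origin (TCP) lies on the centre line of the jaws, within the pads' length; the fingertips stand 11 mm ahead of it and the grasp point (between the pads) lies 8 mm behind it; z points along the fingers, y is the line along which they close (so a half turn about z gives the same grasp; the last joint's range is limited). The gripper opens to 85 mm and grips with 20 to 120 N. Pads are 22 mm wide; open, the fingers measure 114 mm over their backs; the gripper's body (76 mm by 85 mm) begins 54 mm behind the grasp point. The pads swing forward as they close: fully open they stand 13 mm farther back than shut.
Start: joints at [-74.622, 15.837, -1.513, 72.651, 0, 84.076], TCP at [0.227, -0.582, 0.242] pointing down, gripper open.
Joint ranges: [-178.77, 178.77], [-48.84, 107.48], [-61.69, 71.31], [-111.58, 123.2], [-90, 87.43], [-180, 180]. Speed limits (degrees/s): [147.25, 147.25, 180, 180, 180, 180].

INTERFACE

Orientations are given as [roll, pitch, yaw] about the fixed x, y, z axes, in that order (R = Rz(yaw) Ry(pitch) Rx(roll)).
In Python, from cell import ctrl gives the robot as it stands. The module is installed in compiled form; this text tells all that it offers.
- The arm moves only by the tool carry_out, never from a script. Its argument "series" is a list that holds one entry, the list of rows, each a list of 7 numbers: the finger opening in mm, from 0 to 85.4, then the shift along the tool's x, y, z in units of 30 mm (1.0 is 30 mm), then the turn, a rotation vector about the tool's x, y, z in degrees. In form: [[[fingers, x, y, z, rx, ry, rz], ...]]. A call has 1 to 20 rows; each row shifts and turns the commanded pose from where the row before left it, along the tool's axes as they then stand; what a row does not reach is not made up. A row lasts 1/8 s, in which the tool goes at most 62.5 mm and 10.7 degrees, less where a joint would pass 70% of its speed; a pose out of reach is approached as far as the arm can. A call is refused whole if a number of a shift passes 1 or a number of a turn 10.7, either way. A call with a gripper value outside its range is refused whole. The fingers move at their own pace and stop on an object; the grip force is fixed at half the most. Time passes only in rows, so rows that do not move let the fingers close. It gives the time, the measured TCP pose, the force, the opening and the grip force at its end, in the units of the state.
- ctrl.get_obs(): the state, without advancing time (a new reading comes with each control period).
- ctrl.get_image(name): name is "scene" or "top" or "wrist"; returns the picture (400x640x3 uint8, blue, green, red); there is no depth.
- ctrl.camera_params(name): a dict with "K" (3x3 intrinsics, pixels), "k1" (the pictures are not rectified: a ray, as slopes to the right and down, at radius r is drawn at 1 + k1 r^2 times it, then the intrinsics apply), "camera_from_world" (4x4, takes a point from world to camera coordinates). Camera axes: x right, y down, z forward; pixel columns grow to the right and rows downward; lengths in m; the calibration is good to about 2 mm. A picture is of the moment at which its call begins: read the wrist's pose just before it. camera_params takes no time and is no camera call; for the wrist camera it gives the pose at the moment of the call.
- ctrl.sign_off(): hands the job in; it is judged then, once.
Trained networks look in the newest picture that a camera, given by its name, has taken for a name from the list of things; names that differ only in an ending like _2 or _b are one class to them, and where a whole thing is asked for, a point or a joint stands for the part that bears it (a point fixed in the world has none). Each returns a list of dicts, best first, with "confidence" (0 to 1); they miss things now and then, are a little off and sometimes report something else, mostly with a low value. They report only what shows in the picture. A call takes as long as a camera call. They do not tell look-alikes from the thing itself.
- ctrl.regions_of(camera, query): "region" (400x640 bool, what is visible of it).
- ctrl.spot_point(camera, query): "location" ([x, y, z] in m, in the coordinates of the camera as it stood for that picture, good to about 4 mm: a listed point, or the origin of a listed thing).
The state is a dict: "clock": time; "joint_positions": joint angles; "joint_vel": joint speeds; "effort": joint torques, N m; "eef_pos": TCP position; "ee_rot": TCP orientation; "ft_force": force on the tool from outside, world axes, zero at the start; "wrist_torque": the same for the moment, N m; "grip_width": finger opening in m; "finger_force": force on a finger pad.
Only numpy, scipy, OpenCV 4.12 (cv2) and the standard library are available. Lean on these libraries where they do the work, as an engineer would, in place of code of your own. Each camera call takes 0.05 s, during which the arm holds its last target. There are 200 camera calls.

TASK

Take the hanging planter carrier by its wooden handle, ease it up out of the roller clip it hangs in and move it to the empty roller clip on the same rail, without setting it down or letting go on the way and keeping it level all the time. Feel for the clip, whose height is only roughly known: press the bar down past the sprung roller until it bottoms, hold it down there for a second with about 15 N to be sure that it is home, never forcing the small screws, then let go so that it hangs there. The black planter must stay standing in the saucer, and the key fob and the things on the mantel must be left alone.

Things in the scene. Friction and masses are not known exactly. Their poses are not given: they have to be found in the camera images.
- carrier_grip (a point): Centre of the carrier's wooden handle block, 18 (x) by 54 (y) by 26 mm (z), sides upright: pinch it from above across its 18 mm. The carrier is a rigid black steel frame in the world y-z plane, 0.16 to 0.25 kg: handle on top, on two 6 mm posts (y = +-20 mm); 72 mm below, the hanging bar; from the bar's ends two legs down to a round saucer. Axes as the world's when it hangs level, z its upright.
- carrier_bar (a point): Middle of the carrier's hanging bar: round, 10 mm thick, 84 mm long along y, axis exactly 72 mm below carrier_grip. Only the 34 mm between the posts goes into a clip, which is 24 mm wide. At the start it lies home in clip_used. Axes as carrier_grip.
- carrier_saucer (a point): Centre of the saucer's inner floor, 131 mm below the bar's axis; floor radius 39 mm, rim 11 mm high, 94 mm across outside.
- planter_mid (a point): Matt black ceramic planter with a small cactus, loose in the saucer, 0.09 to 0.17 kg: 52 mm wide at the foot, 66 mm at the rim, 46 mm high, cactus top at 64 mm. The point is on its axis 23 mm above its foot; z is its upright.
- clip_used: Roller clip in which the carrier hangs at the start, on the rail under the mantel's front edge. Axes as the world's. Origin: axis of a bar home in it (it may lie 1.5 mm to -x or 0.5 mm to +x). From a plate 58 mm to the -x side an arm rises to an upward-open brass cradle 24 mm wide: floor 5 mm below the origin (underside -10 mm), flat back wall with its face at x = -6.5 mm, up to z = +30 mm; in front a low lip and the roller.
- clip_used_roller (a point): Resting axis (along y) of that clip's sprung white roller: 5 mm to +x and 10 mm above the clip's origin, 8 mm thick, 16 mm long, its holder up to z = +14, x = +15 mm. It yields to +x, 3.2 N to start and 0.8 N more per mm. Drawing the bar up past it takes 5 to 12 N besides the weight. 22 mm above home the bar is clear and can go to +x; 50 mm above home the planter would strike the arm. Over 36 N tears out the clip's screws.
- clip_free: The empty roller clip, same build, same rail, 120 to 300 mm to the left or right of clip_used (a plain key hook is on the other side). This is its fixed slotted plate; origin: where a bar's axis lies home if the arm stands at mid-slot. The arm with cradle and roller was screwed tight by hand up to 7 mm higher or lower in the slot; that height is NOT measured: find it by pressing. x and y are exact.
- clip_free_floor (a point): Mid-slot place of the free clip's cradle floor, 5 mm below clip_free (true height up to 7 mm off). A bar pressed down close along the back wall meets the roller 16 mm above home, passes it with 6 to 10 N (up to 15 N if 3 mm nearer the roller), then goes lightly for 10 mm, then meets the hard floor. Firm and right is about 15 N (11 to 20) on the clip; over 36 N, even as a knock, tears out its screws, so go slowly (10 mm/s).
- key_fob_mid (a point): Blue plastic house key fob, 34 by 8 by 46 mm, with a brass key, hanging loose by a wire loop on the plain key hook: leave alone. The point is the middle of the fob.
- photo_frame_mid (a point): Clear acrylic photo frame, 110 mm wide (y), 154 mm high, standing on the mantel: leave alone. The point is half-way up its upright panel.
- coaster_a_mid (a point): Round cork coaster, 94 mm wide, 6 mm thick, flat on the mantel: leave alone. Its centre.
- coaster_b_mid (a point): The other cork coaster, alike. Its centre.
- stopper_mid (a point): Chrome bottle stopper, 42 mm wide, 64 mm high, standing on its narrow end on the mantel: leave alone. The point is half-way up.
- candle_jar_mid (a point): Amber glass candle jar, 68 mm wide, 75 mm high: leave alone. The point is half-way up.
- matchbox_mid (a point): Red matchbox, 36 by 56 by 16 mm, flat on the mantel: leave alone. Its centre. The mantel's front edge is at x = 0.50, its top at z = 0.
Mind the look-alikes: they are no part of the job. Of the things that look like the part that bears planter_mid, the middle-sized one is meant. What is shaped like the part that bears carrier_grip but pink is not meant.

How it is judged (in metres and radians):
On the way, in this order (a step that is already met when the one before it is completed fails the run):
1. the carrier, held, has been drawn up out of its clip (z of carrier_bar in the frame of clip_used above 0.016 m and contact force between carrier and the fingers above 1 N), for 0.1 s.
2. the bar is past the roller of the free clip and is held down on its floor with about 15 N (11 to 20 N on the clip) (horizontal distance between carrier_bar and clip_free below 0.012 m and z of carrier_bar in the frame of clip_free between -0.0082 and 0.0082 m and contact force between carrier and clip_free between 11 and 20 N), for 0.45 s.
At the end, for the whole second after the job is handed in: Carrier let go, at rest and level (0.1 rad), its bar past the free clip's roller (12 mm in plan; 8 mm below to 6.5 mm above mid-slot home, which covers the clip's own 4 mm); planter upright (0.15 rad) in the saucer within 18 mm of its middle (horizontal distance between carrier_bar and clip_free below 0.012 m and z of carrier_bar in the frame of clip_free between -0.0082 and 0.0082 m and angle between carrier_bar's own z axis and vertical below 0.1 rad and linear speed of carrier below 0.03 m/s and contact force between carrier and clip_free above 0.8 N and angle between planter_mid's own z axis and vertical below 0.15 rad and horizontal distance between planter_mid and carrier_saucer below 0.018 m and z of planter_mid in the frame of carrier_saucer between 0.015 and 0.03 m); the robot touches nothing.
It fails at once if the carrier is tilted by more than 0.2 rad (angle between carrier_bar's own z axis and vertical above 0.2 rad).
It fails at once if more than 36 N between the carrier and a clip (contact force between carrier and clip_free above 36 N or contact force between carrier and clip_used above 36 N).
It fails at once if the carrier is let go of while it is home in neither clip (contact force between carrier and the fingers below 0.05 N and distance between carrier_bar and clip_used above 0.01 m and (horizontal distance between carrier_bar and clip_free above 0.012 m or z of carrier_bar in the frame of clip_free above 0.0082 m)).
It fails at once if the carrier is set down on the mantel or the ledge (contact force between carrier and mantel above 0.5 N or contact force between carrier and table above 0.5 N).
It fails at once if the key fob is knocked (moved by over 25 mm) or a thing on the mantel is moved by over 10 mm (distance of key_fob_mid from where it was at the start of the episode above 0.025 m or distance of any of photo_frame_mid, coaster_a_mid, coaster_b_mid, stopper_mid, candle_jar_mid, matchbox_mid from where it was at the start of the episode above 0.01 m).
It also fails if it takes over 58 s, if anything falls off the work surface, if the arm or the gripper's body presses on something with over 40 N, if the wrist force passes 120 N, or if a joint passes its speed limit or range.

## Working session

There is one attempt and no reset: what is moved stays moved. The work goes in short steps, Python scripts to look and compute and a tool call to move; the robot and the scene stay as the last step left them, time stands still between calls to the robot, and variables do not carry over. Pictures are saved under pics/ and viewed, at most 10 in all, crops included, and the job is handed in when it is done.

Besides the shell and the picture viewer there is one more tool, called as name(argument=value, ...) on one line, values as JSON. carry_out: Moves the arm, as the interface text tells. Its arguments: {"type":"object","properties":{"series":{"type":"array","items":{"type":"array","items":{"type":"array","items":{"type":"number"}}}}},"required":["series"]}

```bash
mkdir -p pics
cat > h.py <<'E'
import numpy as np, cv2
from cell import ctrl
def spots(cam,names):
    P=ctrl.camera_params(cam); W=np.linalg.inv(P["camera_from_world"])
    for n in names:
        for d in ctrl.spot_point(cam,n)[:4]:
            p=np.array(d["location"]); w=W@np.r_[p,1]
            uv=proj(cam,w[:3])
            print(cam,n,round(d["confidence"],2),w[:3].round(4),uv.round(0))
def proj(cam,w):
    P=ctrl.camera_params(cam); c=P["camera_from_world"]@np.r_[w,1]
    s=c[:2]/c[2]; s=s*(1+P["k1"]*(s@s)); return (P["K"]@np.r_[s,1])[:2]
def ray(cam,uv):
    P=ctrl.camera_params(cam);K=P["K"];W=np.linalg.inv(P["camera_from_world"])
    s0=np.array([(uv[0]-K[0,2])/K[0,0],(uv[1]-K[1,2])/K[1,1]]);s=s0.copy()
    for _ in range(20): s=s0/(1+P["k1"]*(s@s))
    return W[:3,3],W[:3,:3]@np.r_[s,1]
E
python3 - <<'E'
from h import *
for c in ["scene","top"]:
    im=ctrl.get_image(c); cv2.imwrite(f"pics/{c}1.png",im)
    spots(c,["carrier_grip","carrier_bar","carrier_saucer","planter_mid","clip_used","clip_used_roller","clip_free","clip_free_floor","key_fob_mid"])
print(ctrl.get_obs())
E
```

```text
scene carrier_grip 0.56 [ 0.2304 -0.3045  0.2077] [265.  63.]
scene carrier_grip 0.44 [ 0.5562  0.2334 -0.0299] [359. 301.]
scene carrier_bar 0.95 [ 0.2374 -0.3064  0.1331] [265.  87.]
scene carrier_bar 0.78 [ 0.5587 -0.0075 -0.028 ] [275. 247.]
scene carrier_saucer 0.87 [ 0.556  -0.0014 -0.1608] [281. 276.]
scene carrier_saucer 0.72 [ 0.2337 -0.3038  0.0043] [270. 123.]
scene carrier_saucer 0.55 [0.3554 0.459  0.0811] [506. 265.]
scene planter_mid 0.89 [0.2495 0.2454 0.0317] [431. 202.]
scene planter_mid 0.87 [0.4364 0.2829 0.02  ] [408. 264.]
scene planter_mid 0.71 [ 0.5577  0.0015 -0.1362] [281. 272.]
scene planter_mid 0.35 [ 0.5549 -0.0007 -0.0308] [279. 248.]
scene clip_used 0.74 [ 0.5547 -0.0023 -0.0293] [278. 248.]
scene clip_used_roller 0.82 [ 0.5589 -0.0039 -0.0199] [276. 246.]
scene clip_used_roller 0.18 [0.3584 0.1961 0.0337] [393. 220.]
scene clip_free 0.56 [ 0.5581  0.2328 -0.029 ] [358. 301.]
scene clip_free_floor 0.74 [ 0.5549  0.0018 -0.1374] [282. 272.]
scene clip_free_floor 0.58 [ 0.5567  0.2334 -0.0366] [358. 303.]
scene clip_free_floor 0.44 [ 0.3893 -0.1296  0.006
[... 967 characters left out ...]
. 159.]
{'clock': 1.0, 'joint_positions': array([-7.46226420e+01,  1.58352665e+01, -1.51055566e+00,  7.26512655e+01,
        1.14970061e-03,  8.40737180e+01]), 'joint_vel': array([ 0.03638553,  0.0389529 , -0.01220167,  0.10889335, -0.00442986,
       -0.03287071]), 'effort': array([ 8.87669412e-04, -4.45503008e+01,  2.95572460e+01,  7.61670635e-04,
       -1.08540926e-04,  1.27910150e-05]), 'eef_pos': array([ 0.22704962, -0.58231589,  0.24234417]), 'ee_rot': array([ 1.79996984e+02, -8.42857987e-04,  2.13036400e+01]), 'ft_force': array([0.47589825, 0.25764986, 0.59835707]), 'wrist_torque': array([-0.02201111,  0.04265799, -0.02483941]), 'finger_force': 0.0, 'grip_width': 0.08529217753653712}
```

View pics/scene1.png

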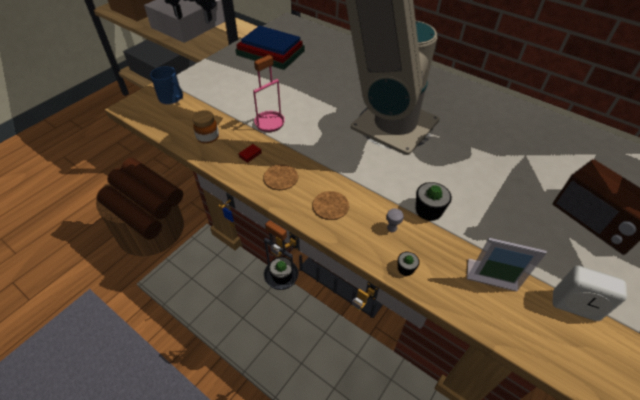

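View pics/top1.png

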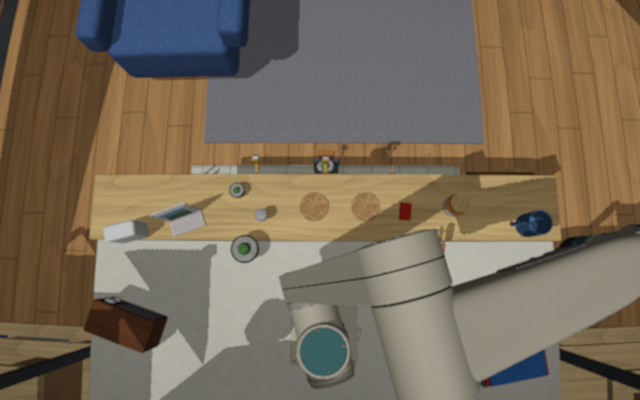

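The scene picture shows the black carrier with cactus in the middle clip (about 278,248). The free brass clip is to its left in world terms (360,300), the key hook and blue fob are at (227,213), and the pink decoy carrier is on the work surface at (265,90). The top picture agrees: carrier at (325,158), free clip at (255,159).

carry_out(series=[[[85,0,0,0,0,0,-9.8],[85,0,0,0,0,0,-9.8],[85,0,0,0,0,0,-9.8],[85,0,0,0,0,0,-9.8],[85,0,0,0,0,0,-9.8],[85,0,0,0,0,0,-9.8],[85,0,0,0,0,0,-9.9],[50,1,0.7,0,0,0,0],[50,1,0.7,0,0,0,0],[50,1,0.7,0,0,0,0],[50,1,0.7,0,0,0,0],[50,1,0.7,0,0,0,0],[50,1,0.7,0,0,0,0],[50,1,0.7,0,0,0,0],[50,1,0.7,0,0,0,0],[50,1,0.7,0,0,0,0],[50,1,0.7,0,0,0,0],[50,1,0.7,0,0,0,0],[50,1,0.7,0,0,0,0],[50,1,0.7,0,0,0,0]]])

```text
clock: 3.5
eef_pos: [0.5007, -0.1912, 0.2425]
ee_rot: [180.0, 0.0, 90.0]
ft_force: [-0.3, -0.2, -0.1]
grip_width: 0.0502
finger_force: 0.0
```

carry_out(series=[[[50,1,0.3,0,0,0,0],[50,1,0.3,0,0,0,0],[50,1,0.3,0,0,0,0],[50,1,0.3,0,0,0,0],[50,1,0.3,0,0,0,0],[50,1,0.3,0,0,0,0],[50,0,0,0,0,0,0],[50,0,0,0,0,0,0]]])

```text
clock: 4.5
eef_pos: [0.5539, -0.0126, 0.2423]
ee_rot: [-180.0, 0.0, 90.0]
ft_force: [-0.4, -0.3, -0.3]
grip_width: 0.05
finger_force: 0.0
```

Run:
```python
from h import *
o=ctrl.get_obs(); print(o["clock"],o["eef_pos"],o["ee_rot"],o["joint_positions"])
im=ctrl.get_image("wrist"); cv2.imwrite("pics/w1.png",im)
print(ctrl.camera_params("wrist"))
for c in ["wrist","scene","top"]:
    if c!="wrist": ctrl.get_image(c)
    spots(c,["carrier_grip","carrier_bar","clip_used","clip_free","clip_free_floor"])
```

```text
4.5 [ 0.55387402 -0.01256526  0.24229846] [-1.79986461e+02  2.42998806e-02  9.00096264e+01] [-7.97206633e+00  8.66523876e+00 -1.04597009e+01  7.08850940e+01
 -2.59444564e-02  8.20183124e+01]
{'K': array([[343.05084483,   0.        , 318.0226174 ],
       [  0.        , 343.05084483, 195.24176826],
       [  0.        ,   0.        ,   1.        ]]), 'k1': -0.04541525423254598, 'camera_from_world': array([[ 9.99999859e-01, -3.14256296e-04,  4.27152543e-04,
        -5.53258537e-01],
       [-4.28067703e-04, -9.53804381e-01,  3.00428061e-01,
        -5.12286060e-02],
       [ 3.13008556e-04, -3.00428202e-01, -9.53804381e-01,
         3.76059802e-01],
       [ 0.00000000e+00,  0.00000000e+00,  0.00000000e+00,
         1.00000000e+00]])}
wrist carrier_grip 0.68 [ 0.5559 -0.0062  0.0433] [321. 162.]
wrist carrier_bar 0.96 [ 0.55   -0.0072 -0.0314] [315. 150.]
wrist clip_used 0.89 [ 0.5573 -0.0031 -0.0325] [321. 146.]
scene carrier_grip 0.62 [ 0.5515 -0.0011  0.042 ] [277. 230.]
scene carrier_bar 0.57 [ 0.5583 -0.0061 -0.0298] [276. 248.]
scene clip_used 0.72 [ 0.5543 -0.0015 -0.0306] [278. 248.]
scene clip_used 0.46 [ 0.5541  0.0012 -0.1391] [282. 272.]
scene clip_free 0.72 [ 0.5574  0.2363 -0.024 ] [360. 301.]
scene clip_free_floor 0.69 [ 0.556   0.2322 -0.0359] [358. 302.]
scene clip_free_floor 0.58 [ 0.5586 -0.0079 -0.0304] [275. 248.]
scene clip_free_floor 0.27 [0.359  0.196  0.0345] [393. 220.]
top carrier_grip 0.7 [ 0.2334 -0.3082  0.2019] [439. 253.]
top carrier_grip 0.19 [ 0.3914 -0.4183  0.0377] [456. 205.]
top carrier_bar 0.79 [ 0.2323 -0.3079  0.1325] [432. 255.]
top clip_free 0.53 [ 0.5539  0.2355 -0.0308] [255. 160.]
top clip_free_floor 0.62 [ 0.5577  0.2379 -0.0324] [254. 159.]
```

View pics/w1.png

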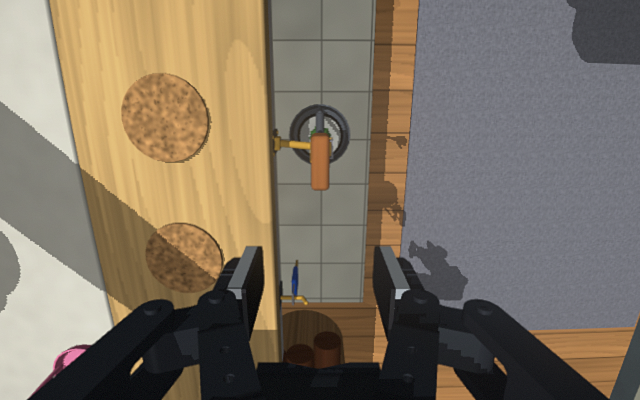

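The wrist view shows the orange handle at cols 310–329, rows 133–189, the clip arm at (290,144), and the mantel edge at col about 272. I'll segment the handle, then look at the free clip from a matching position.

carry_out(series=[[[50,1,0,0,0,0,0],[50,1,0,0,0,0,0],[50,1,0,0,0,0,0],[50,1,0,0,0,0,0],[50,1,0,0,0,0,0],[50,1,0,0,0,0,0],[50,1,0,0,0,0,0],[50,1,0,0,0,0,0],[50,0,0,0,0,0,0],[50,0,0,0,0,0,0]]])

```text
clock: 6.65
eef_pos: [0.5539, 0.2274, 0.2422]
ee_rot: [-180.0, 0.0, 90.0]
ft_force: [0.7, 0.5, 0.0]
grip_width: 0.0498
finger_force: 0.0
```

Run:
```python
from h import *
o=ctrl.get_obs(); print(o["clock"],o["eef_pos"],o["ee_rot"])
im=ctrl.get_image("wrist"); cv2.imwrite("pics/w2.png",im)
spots("wrist",["clip_free","clip_free_floor","clip_used","carrier_grip"])
P=ctrl.camera_params("wrist")
# handle in w1 : segment; use projected rays with camera shifted back by TCP diff
im1=cv2.imread("pics/w1.png")[100:220,285:360].astype(int)
m=((im1[...,2]>120)&(im1[...,2]-im1[...,0]>70)&(im1[...,2]-im1[...,1]>50)).astype(np.uint8)
n,l,s,c=cv2.connectedComponentsWithStats(m); i=1+s[1:,4].argmax(); b=s[i]
print("handle box",b[0]+285,b[1]+100,b[2:],c[i]+[285,100])
sh=o["eef_pos"]-np.array([0.55387402,-0.01256526,0.24229846])
def w1(u,v,z):
    O,d=ray("wrist",(u,v)); O=O-sh; return O+d*(z-O[2])/d[2]
x0,y0,x1,y1=b[0]+285-.5,b[1]+100-.5,b[0]+285+b[2]-.5,b[1]+100+b[3]-.5
for z in (.055,.029): print(z,w1(x0,y0,z),w1(x1,y1,z),w1(*(c[i]+[285,100]),z))
cv2.imwrite("pics/w2c.png",cv2.resize(im[20:220,230:430],(600,600),interpolation=cv2.INTER_CUBIC))
```

```text
6.65 [0.55392039 0.22739707 0.24220559] [-1.79986045e+02  3.19297792e-02  9.00105144e+01]
wrist clip_free_floor 0.8 [ 0.5566  0.2345 -0.0376] [321. 147.]
wrist clip_used 0.93 [ 0.556  -0.0041 -0.03  ] [320. 318.]
wrist carrier_grip 0.6 [ 0.5591 -0.0073  0.0435] [323. 359.]
handle box 312 136 [ 15  53 774] [318.96382429 162.22351421]
0.055 [0.54747583 0.02127536 0.055     ] [ 0.56170187 -0.02992939  0.055     ] [ 0.55439093 -0.00396426  0.055     ]
0.029 [0.54699694 0.01781804 0.029     ] [ 0.56238069 -0.03755374  0.029     ] [ 0.55447479 -0.00947557  0.029     ]
```

View pics/w2c.png

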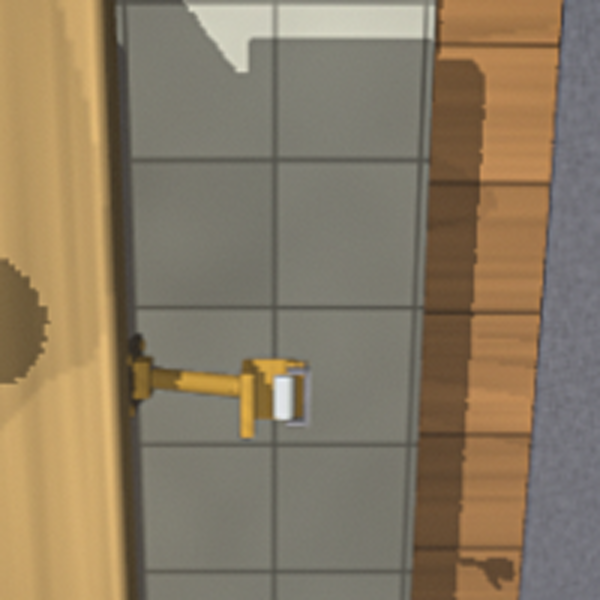

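The crop shows the free clip: back wall at crop cols 241–253, rows 373–437, and the white roller at cols 275–292, rows 375–420. I'll triangulate these against the expected heights.

Run:
```python
from h import *
def at(cu,cv,z):
    O,d=ray("wrist",(230+cu/3-.33,20+cv/3-.33)); p=O+d*(z-O[2])/d[2]; return p.round(4)
for dz in(-.007,0,.007):
  print(dz,"roller",at(274,376,-.017+dz),at(292,421,-.017+dz),"wall top",at(241,373,dz),at(253,437,dz))
print("plate edge",at(130,335,-.03),at(130,415,-.03),at(130,380,-.06))
im=ctrl.get_image("wrist")
spots("wrist",["clip_free","clip_free_floor","clip_used","carrier_grip","carrier_bar"])
for c in ["scene","top"]:
    ctrl.get_image(c); spots(c,["carrier_grip","clip_used","clip_used_roller","clip_free"])
```

```text
-0.007 roller [ 0.5571  0.2397 -0.024 ] [ 0.5642  0.2219 -0.024 ] wall top [ 0.5447  0.2436 -0.007 ] [ 0.549   0.2193 -0.007 ]
0 roller [ 0.557   0.2408 -0.017 ] [ 0.564   0.2234 -0.017 ] wall top [0.5448 0.2447 0.    ] [0.5491 0.2208 0.    ]
0.007 roller [ 0.5569  0.242  -0.01  ] [ 0.5638  0.2248 -0.01  ] wall top [0.545  0.2458 0.007 ] [0.5492 0.2224 0.007 ]
plate edge [ 0.5009  0.2549 -0.03  ] [ 0.4997  0.2232 -0.03  ] [ 0.4963  0.2323 -0.06  ]
wrist clip_free 0.63 [ 0.5533  0.2343 -0.0343] [318. 148.]
wrist clip_free_floor 0.56 [ 0.5561  0.239  -0.0336] [320. 145.]
wrist clip_free_floor 0.27 [ 0.5572 -0.0043  0.0423] [321. 357.]
wrist clip_used 0.82 [ 0.5566 -0.0038 -0.0276] [320. 319.]
wrist clip_used 0.45 [0.3882 0.0342 0.004 ] [189. 310.]
wrist carrier_grip 0.65 [ 0.5582 -0.011   0.0427] [322. 361.]
wrist carrier_grip 0.56 [0.3875 0.0346 0.0026] [189. 309.]
wrist carrier_grip 0.28 [0.3577 0.1965 0.0315] [134. 195.]
wrist carrier_bar 0.58 [ 0.5516 -0.0062 -0.0318] [317. 319.]
scene carrier_grip 0.79 [ 0.2315 -0.3051  0.2103] [264.  62.]
scene carrier_grip 0.74 [ 0.5556 -0.0012 
[... 173 characters left out ...]
 -0.0013 -0.0285] [278. 248.]
scene clip_used_roller 0.62 [ 5.577e-01 -2.000e-04 -1.680e-02] [278. 246.]
scene clip_used_roller 0.39 [ 0.3885 -0.1277  0.0044] [282. 177.]
scene clip_free 0.94 [ 0.5556  0.2331 -0.0252] [359. 300.]
top carrier_grip 0.92 [ 0.2316 -0.3062  0.1978] [438. 254.]
top carrier_grip 0.5 [ 0.5543 -0.0066  0.0432] [326. 154.]
top carrier_grip 0.15 [ 0.3896 -0.4174  0.0403] [456. 205.]
top clip_used 0.51 [ 0.5594 -0.0069 -0.0325] [326. 159.]
top clip_used 0.46 [ 0.5589 -0.0021 -0.1364] [325. 167.]
top clip_used 0.26 [ 0.3728 -0.2602  0.007 ] [405. 212.]
top clip_used_roller 0.43 [ 0.5604 -0.0064 -0.0217] [326. 158.]
top clip_free 0.58 [ 0.5608  0.2339 -0.0297] [255. 158.]
```

carry_out(series=[[[50,-0.97,0,0,0,0,0],[50,-0.97,0,0,0,0,0],[50,-0.97,0,0,0,0,0],[50,-0.97,0,0,0,0,0],[50,-0.97,0.05,0,0,0,0],[50,-0.97,0,0,0,0,0],[50,-0.97,0,0,0,0,0],[50,-0.93,0,0,0,0,0],[50,0,0,0,0,0,0],[50,0,0,1,0,0,0],[50,0,0,1,0,0,0],[50,0,0,1,0,0,0],[50,0,0,1,0,0,0],[50,0,0,1,0,0,0],[50,0,0,0.9,0,0,0],[50,0,0,0,0,0,0]]])

```text
clock: 9.7
eef_pos: [0.5531, -0.0027, 0.0632]
ee_rot: [-179.7, -0.1, 90.1]
ft_force: [-0.5, 0.0, 0.8]
grip_width: 0.0499
finger_force: 0.0
```

Run:
```python
from h import *
o=ctrl.get_obs(); print(o["clock"],o["eef_pos"],o["ft_force"])
im=ctrl.get_image("wrist"); cv2.imwrite("pics/w3.png",im)
spots("wrist",["carrier_grip","clip_used","carrier_bar"])
```

```text
9.7 [ 0.55313308 -0.00271734  0.0631528 ] [-0.45704374  0.01793411  0.75907593]
wrist carrier_grip 0.82 [ 0.5627 -0.0064  0.0463] [333. 258.]
wrist clip_used 0.92 [ 0.555  -0.0058 -0.0298] [316. 205.]
wrist carrier_bar 0.96 [ 0.5481 -0.0058 -0.0292] [306. 205.]
```

View pics/w3.png

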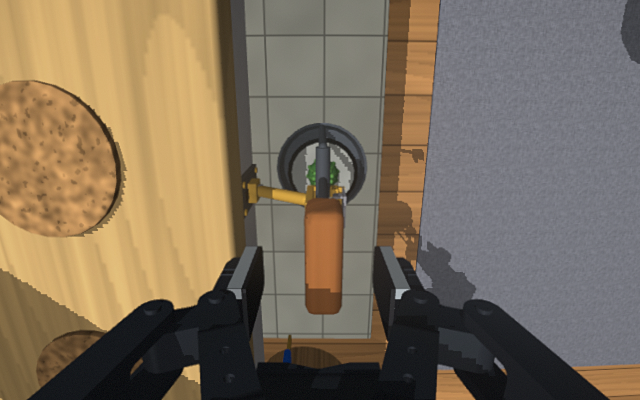

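The close view shows the handle at cols 305–343, rows 200–313, with the fingers at 262 and 375, so it is about 2.5 mm to +x of the tool. That matches the arm still lagging, so I'll let it settle and then measure.

carry_out(series=[[[50,0,0,0,0,0,0],[50,0,0,0,0,0,0],[50,0,0,0,0,0,0]]])

```text
clock: 10.28
eef_pos: [0.5557, -0.0039, 0.0657]
ee_rot: [180.0, 0.0, 90.0]
ft_force: [0.3, -0.1, 0.3]
grip_width: 0.0498
finger_force: 0.0
```

Run:
```python
from h import *
o=ctrl.get_obs(); print(o["clock"],o["eef_pos"],o["ft_force"],o["ee_rot"])
im=ctrl.get_image("wrist"); cv2.imwrite("pics/w4.png",im)
i=im.astype(int); m=((i[...,2]-i[...,0]>50)&(i[...,2]-i[...,1]>38)).astype(np.uint8); m[:,:280]=0;m[:,372:]=0; m[:190]=0;m[330:]=0
m=cv2.morphologyEx(m,cv2.MORPH_OPEN,np.ones((5,5)))
n,l,s,c=cv2.connectedComponentsWithStats(m); k=1+s[1:,4].argmax(); b=s[k]; print(b,c[k])
def at(u,v,z):
    O,d=ray("wrist",(u,v)); return (O+d*(z-O[2])/d[2]).round(4)
r=(l==k); rows=np.arange(b[1],b[1]+b[3])
for v in (220,250,280,300):
    cc=np.where(r[v])[0]; print(v,cc.min(),cc.max(),at(cc.min()-.5,v,.055),at(cc.max()+.5,v,.055))
print(at(324,b[1]-.5,.055),at(324,b[1]+b[3]-.5,.055),at(324,b[1]-.5,.03))
print("centre between fingers 318.5", at(318.5,260,.055))
```

```text
10.275 [ 0.55573561 -0.00394859  0.06569201] [ 0.29788808 -0.08352647  0.2998584 ] [1.79963651e+02 4.21267640e-03 8.99968771e+01]
[ 299  207   37   81 2795] [317.109839   246.10017889]
220 299 335 [0.5463 0.0164 0.055 ] [0.5628 0.0164 0.055 ]
250 300 334 [0.5465 0.0016 0.055 ] [0.5625 0.0016 0.055 ]
280 302 333 [ 0.5471 -0.0141  0.055 ] [ 0.5623 -0.0141  0.055 ]Traceback (most recent call last):
  File "<stdin>", line 11, in <module>
    return umr_minimum(a, axis, None, out, keepdims, initial, where)
ValueError: zero-size array to reduction operation minimum which has no identity
```

Centred to within 1 mm. I'll go down and close in stages.

carry_out(series=[[[50,0,-0.03,0.3,0,0,0],[50,0,0,0.3,0,0,0],[50,0,0,0.3,0,0,0],[40,0,0,0.15,0,0,0],[34,0,0,0,0,0,0],[30,0,0,0,0,0,0],[26,0,0,0,0,0,0],[24,0,0,0,0,0,0],[22,0,0,0,0,0,0],[21,0,0,0,0,0,0],[20,0,0,0,0,0,0],[20,0,0,0,0,0,0]]])

```text
clock: 11.82
eef_pos: [0.5546, -0.0039, 0.0338]
ee_rot: [-180.0, 0.0, 90.0]
ft_force: [-0.7, 0.1, 0.5]
grip_width: 0.0199
finger_force: 0.0
```

carry_out(series=[[[19,0,0,0,0,0,0],[18.5,0,0,0,0,0,0],[18,0,0,0,0,0,0],[17.5,0,0,0,0,0,0]]])

```text
clock: 12.32
eef_pos: [0.555, -0.0039, 0.0339]
ee_rot: [180.0, -0.0, 90.0]
ft_force: [1.0, -0.1, -1.4]
grip_width: 0.0176
finger_force: 14.6
```

carry_out(series=[[[10,0,0,0,0,0,0],[5,0,0,0,0,0,0],[5,0,0,0,0,0,0],[5,0,0,0,0,0,0]]])

```text
clock: 12.82
eef_pos: [0.5549, -0.0039, 0.034]
ee_rot: [180.0, 0.0, 90.0]
ft_force: [1.5, 0.1, -0.2]
grip_width: 0.0175
finger_force: 59.1
```

carry_out(series=[[[5,0,0,-0.05,0,0,0],[5,0,0,-0.05,0,0,0],[5,0,0,-0.05,0,0,0],[5,0,0,-0.05,0,0,0]]])

```text
clock: 13.32
eef_pos: [0.5539, -0.0038, 0.0389]
ee_rot: [-179.9, -0.0, 90.0]
ft_force: [3.2, 0.0, -10.9]
grip_width: 0.0172
finger_force: 58.7
```

carry_out(series=[[[5,0,0,-0.05,0,0,0],[5,0,0,-0.05,0,0,0],[5,0,0,-0.05,0,0,0],[5,0,0,-0.05,0,0,0],[5,0,0,-0.05,0,0,0],[5,0,0,-0.05,0,0,0],[5,0,0,-0.05,0,0,0],[5,0,0,-0.05,0,0,0],[5,0,0,-0.05,0,0,0],[5,0,0,-0.05,0,0,0],[5,0,0,-0.05,0,0,0],[5,0,0,-0.05,0,0,0],[5,0,0,-0.05,0,0,0],[5,0,0,-0.05,0,0,0],[5,0,0,-0.05,0,0,0],[5,0,0,-0.05,0,0,0],[5,0,0,-0.05,0,0,0],[5,0,0,0,0,0,0],[5,0,0,0,0,0,0]]])

```text
clock: 15.7
eef_pos: [0.5546, -0.0039, 0.0653]
ee_rot: [-180.0, 0.0, 90.0]
ft_force: [0.5, -0.0, -3.7]
grip_width: 0.0171
finger_force: 59.8
```

Run:
```python
from h import *
o=ctrl.get_obs(); print(o["clock"],o["eef_pos"],o["ft_force"],o["wrist_torque"],o["ee_rot"])
im=ctrl.get_image("wrist"); cv2.imwrite("pics/w5.png",im)
spots("wrist",["carrier_grip","carrier_bar","planter_mid","carrier_saucer"])
```

```text
15.7 [ 0.55458958 -0.00389206  0.06530095] [ 0.49017524 -0.02996361 -3.65277672] [0.00213624 0.01629347 0.06185631] [-1.79996952e+02  1.62314851e-03  9.00038442e+01]
wrist carrier_grip 0.81 [ 0.5561 -0.0081  0.0749] [323. 293.]
wrist carrier_bar 0.6 [ 0.5506 -0.0065  0.0014] [313. 223.]
wrist planter_mid 0.95 [ 0.5563 -0.0037 -0.1061] [321. 175.]
```

View pics/w5.png

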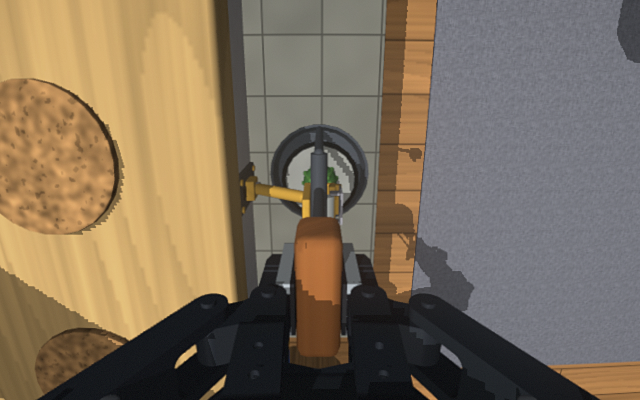

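The carrier hangs level in the grip with the planter in the saucer (320,170), and it is free of the roller. The weight is about 3.8 N. I'll move out in +x, along y, then back in.

carry_out(series=[[[5,0,0.2,0,0,0,0],[5,0,0.3,0,0,0,0],[5,0,0.4,0,0,0,0],[5,0,0.4,0,0,0,0],[5,0,0.4,0,0,0,0],[5,0,0.4,0,0,0,0],[5,0,0.2,0,0,0,0],[5,0,0.2,0,0,0,0],[5,0.2,0,0,0,0,0],[5,0.4,0,0,0,0,0],[5,0.6,0,0,0,0,0],[5,0.6,0,0,0,0,0],[5,0.6,0,0,0,0,0],[5,0.6,0,0,0,0,0],[5,0.6,0,0,0,0,0],[5,0.6,0,0,0,0,0],[5,0.6,0,0,0,0,0]]])

```text
clock: 18.08
eef_pos: [0.6296, 0.1413, 0.0653]
ee_rot: [-180.0, -0.0, 90.0]
ft_force: [0.3, 0.2, -4.0]
grip_width: 0.0172
finger_force: 59.8
```

carry_out(series=[[[5,0.6,0,0,0,0,0],[5,0.6,0,0,0,0,0],[5,0.6,0,0,0,0,0],[5,0.6,0,-0.03,0,0,0],[5,0.4,0,-0.03,0,0,0],[5,0.2,0,0,0,0,0],[5,0.12,0,0,0,0,0],[5,0,0,0,0,0,0],[5,0,0,0,0,0,0],[5,0,0,0,0,0,0]]])

```text
clock: 19.32
eef_pos: [0.6296, 0.2333, 0.0671]
ee_rot: [-180.0, 0.0, 90.0]
ft_force: [0.5, -0.2, -3.8]
grip_width: 0.0169
finger_force: 59.8
```

Run:
```python
from h import *
o=ctrl.get_obs(); print(o["clock"],o["eef_pos"],o["ft_force"],o["wrist_torque"],o["ee_rot"])
im=ctrl.get_image("wrist"); cv2.imwrite("pics/w6.png",im)
spots("wrist",["carrier_grip","carrier_bar","planter_mid","carrier_saucer","clip_free","clip_free_floor"])
def at(u,v,z):
    O,d=ray("wrist",(u,v)); return (O+d*(z-O[2])/d[2]).round(4)
print(proj("wrist",(.5555,.2335,-.02)),proj("wrist",(.5605,.2415,-.02)))
```

```text
19.325 [0.62961016 0.23325402 0.06708645] [ 0.54546727 -0.23417849 -3.8442603 ] [-0.01105098 -0.03861395  0.02600706] [-1.79992007e+02  8.30715151e-03  8.99675106e+01]
wrist carrier_grip 0.76 [0.6315 0.2317 0.078 ] [324. 290.]
wrist carrier_bar 0.8 [0.6216 0.2318 0.0012] [306. 220.]
wrist planter_mid 0.79 [ 0.6324  0.2351 -0.1048] [322. 174.]
wrist clip_free 0.7 [ 0.554   0.2324 -0.0315] [213. 202.]
wrist clip_free_floor 0.66 [ 0.5585  0.2363 -0.0376] [221. 195.]
[209.88479372 206.46185959] [216.13306012 195.23432404]
```

View pics/w6.png

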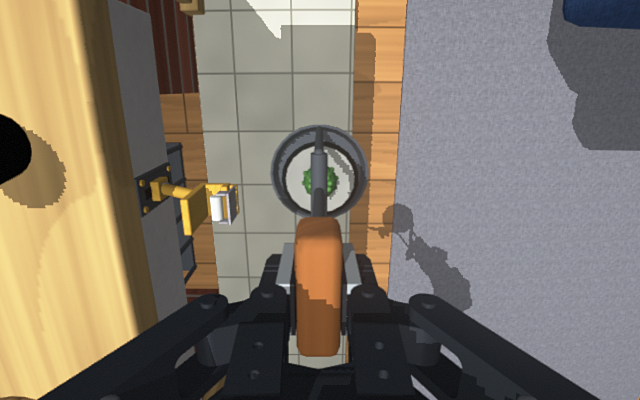

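The picture shows the free clip's white roller centred at about (217,207), where I predicted it, with the cradle wall at (193,207). The planter stands centred in the saucer at (320,175). I'll go in now.

carry_out(series=[[[5,0,-0.2,0,0,0,0],[5,0,-0.3,0,0,0,0],[5,0,-0.4,0,0,0,0],[5,0,-0.4,0,0,0,0],[5,0,-0.4,0,0,0,0],[5,0,-0.3,0,0,0,0],[5,0,-0.2,0,0,0,0],[5,0,-0.1,0,0,0,0],[5,0,-0.1,0,0,0,0],[5,0,-0.1,0,0,0,0],[5,0,0,0,0,0,0],[5,0,0,0,0,0,0]]])

```text
clock: 21.18
eef_pos: [0.5549, 0.2337, 0.0672]
ee_rot: [180.0, -0.0, 90.0]
ft_force: [-0.7, -1.1, -3.6]
grip_width: 0.0168
finger_force: 59.8
```

carry_out(series=[[[5,0,0,0.06,0,0,0],[5,0,0,0.06,0,0,0],[5,0,0,0.05,0,0,0],[5,0,0,0.05,0,0,0],[5,0,0,0,0,0,0]]])

```text
clock: 21.8
eef_pos: [0.5544, 0.2336, 0.0603]
ee_rot: [-180.0, 0.0, 90.0]
ft_force: [-0.2, 0.6, -3.7]
grip_width: 0.017
finger_force: 59.8
```

carry_out(series=[[[5,0,0,0.04,0,0,0],[5,0,0,0.04,0,0,0],[5,0,0,0.04,0,0,0],[5,0,0,0.04,0,0,0]]])

```text
clock: 22.3
eef_pos: [0.5546, 0.2337, 0.0556]
ee_rot: [-180.0, -0.0, 90.0]
ft_force: [0.1, -0.5, -2.6]
grip_width: 0.0175
finger_force: 59.8
```

carry_out(series=[[[5,0,0,0.04,0,0,0],[5,0,0,0.04,0,0,0],[5,0,0,0.04,0,0,0]]])

```text
clock: 22.68
eef_pos: [0.5546, 0.2337, 0.052]
ee_rot: [-180.0, -0.0, 90.0]
ft_force: [0.1, 0.2, -4.0]
grip_width: 0.0169
finger_force: 59.8
```

carry_out(series=[[[5,0,0,0.04,0,0,0],[5,0,0,0.04,0,0,0],[5,0,0,0.04,0,0,0]]])

```text
clock: 23.05
eef_pos: [0.5543, 0.2337, 0.0488]
ee_rot: [-180.0, -0.0, 90.0]
ft_force: [-2.5, -0.3, -0.1]
grip_width: 0.0172
finger_force: 60.4
```

carry_out(series=[[[5,0,0,0.04,0,0,0],[5,0,0,0.04,0,0,0]]])

```text
clock: 23.3
eef_pos: [0.5543, 0.2337, 0.0459]
ee_rot: [-180.0, -0.0, 90.0]
ft_force: [-2.2, 0.2, -0.4]
grip_width: 0.017
finger_force: 60.2
```

carry_out(series=[[[5,0,0,0.04,0,0,0],[5,0,0,0.04,0,0,0]]])

```text
clock: 23.55
eef_pos: [0.5543, 0.2337, 0.0433]
ee_rot: [-180.0, -0.0, 90.0]
ft_force: [-2.1, -0.0, -1.8]
grip_width: 0.0171
finger_force: 60.0
```

carry_out(series=[[[5,0,0,0.04,0,0,0],[5,0,0,0.04,0,0,0]]])

```text
clock: 23.8
eef_pos: [0.5543, 0.2337, 0.0408]
ee_rot: [-180.0, 0.0, 90.0]
ft_force: [-2.2, 0.4, -4.3]
grip_width: 0.0169
finger_force: 59.8
```

carry_out(series=[[[5,0,0,0.04,0,0,0],[5,0,0,0.04,0,0,0]]])

```text
clock: 24.05
eef_pos: [0.5544, 0.2337, 0.0385]
ee_rot: [-180.0, 0.0, 90.0]
ft_force: [-1.3, 0.9, -4.4]
grip_width: 0.0172
finger_force: 59.7
```

carry_out(series=[[[5,0,0,0.03,0,0,0],[5,0,0,0.03,0,0,0]]])

```text
clock: 24.3
eef_pos: [0.5555, 0.2337, 0.0374]
ee_rot: [179.9, 0.0, 90.0]
ft_force: [-0.3, 1.2, -4.2]
grip_width: 0.0167
finger_force: 59.8
```

carry_out(series=[[[5,0,0,0.02,0,0,0],[5,0,0,0.02,0,0,0]]])

```text
clock: 24.55
eef_pos: [0.5554, 0.2338, 0.0363]
ee_rot: [179.9, -0.0, 90.0]
ft_force: [-0.3, 0.2, -4.3]
grip_width: 0.0175
finger_force: 59.8
```

carry_out(series=[[[5,0,0,0.02,0,0,0],[5,0,0,0.02,0,0,0]]])

```text
clock: 24.8
eef_pos: [0.5548, 0.2337, 0.0348]
ee_rot: [180.0, -0.0, 90.0]
ft_force: [-0.3, 0.1, -2.8]
grip_width: 0.0172
finger_force: 59.8
```

carry_out(series=[[[5,0,0,0.02,0,0,0],[5,0,0,0.02,0,0,0]]])

```text
clock: 25.05
eef_pos: [0.5549, 0.2338, 0.0346]
ee_rot: [180.0, -0.0, 90.0]
ft_force: [-2.3, -1.9, 7.5]
grip_width: 0.0172
finger_force: 61.3
```

Floor met, with about 11 N on the clip. I'll hold and read the settled value.

carry_out(series=[[[5,0,0,0.008,0,0,0]]])

```text
clock: 25.18
eef_pos: [0.5549, 0.2338, 0.0346]
ee_rot: [180.0, -0.0, 90.0]
ft_force: [-2.8, -1.6, 6.2]
grip_width: 0.0172
finger_force: 61.3
```

carry_out(series=[[[5,0,0,0,0,0,0]]])

```text
clock: 25.3
eef_pos: [0.5549, 0.2338, 0.0346]
ee_rot: [180.0, -0.0, 90.0]
ft_force: [-2.9, -0.8, 5.2]
grip_width: 0.0172
finger_force: 61.2
```

carry_out(series=[[[5,0,0,0.012,0,0,0],[5,0,0,0,0,0,0]]])

```text
clock: 25.55
eef_pos: [0.555, 0.2338, 0.0345]
ee_rot: [180.0, -0.0, 90.0]
ft_force: [-3.2, -1.0, 7.9]
grip_width: 0.0174
finger_force: 61.4
```

carry_out(series=[[[5,0,0,0.012,0,0,0],[5,0,0,0,0,0,0]]])

```text
clock: 25.8
eef_pos: [0.5549, 0.2338, 0.0345]
ee_rot: [180.0, -0.0, 90.0]
ft_force: [-3.9, -1.5, 8.9]
grip_width: 0.017
finger_force: 61.7
```

carry_out(series=[[[5,0,0,0.012,0,0,0],[5,0,0,0,0,0,0]]])

```text
clock: 26.05
eef_pos: [0.555, 0.2338, 0.0345]
ee_rot: [179.9, -0.0, 90.0]
ft_force: [-5.0, -1.4, 11.9]
grip_width: 0.0171
finger_force: 62.0
```

carry_out(series=[[[5,0,0,0,0,0,0],[5,0,0,0,0,0,0],[5,0,0,0,0,0,0]]])

```text
clock: 26.42
eef_pos: [0.555, 0.2338, 0.0345]
ee_rot: [179.9, -0.0, 90.0]
ft_force: [-4.4, -1.4, 11.2]
grip_width: 0.0173
finger_force: 62.0
```

carry_out(series=[[[5,0,0,0,0,0,0],[5,0,0,0,0,0,0],[5,0,0,0,0,0,0],[5,0,0,0,0,0,0],[5,0,0,0,0,0,0]]])

```text
clock: 27.05
eef_pos: [0.555, 0.2339, 0.0345]
ee_rot: [179.9, -0.0, 90.0]
ft_force: [-4.9, -1.7, 11.5]
grip_width: 0.0169
finger_force: 62.0
```

Held at about 15 N for over a second. I'll take the pressing force off, then open.

carry_out(series=[[[5,0,0,-0.02,0,0,0],[5,0,0,-0.02,0,0,0],[5,0,0,-0.01,0,0,0],[5,0,0,0,0,0,0],[5,0,0,0,0,0,0]]])

```text
clock: 27.68
eef_pos: [0.5549, 0.2338, 0.0345]
ee_rot: [180.0, -0.0, 90.0]
ft_force: [-2.6, -0.1, 6.3]
grip_width: 0.017
finger_force: 61.2
```

carry_out(series=[[[5,0,0,-0.02,0,0,0],[5,0,0,-0.02,0,0,0],[5,0,0,0,0,0,0],[5,0,0,0,0,0,0],[5,0,0,0,0,0,0]]])

```text
clock: 28.3
eef_pos: [0.5547, 0.2337, 0.0346]
ee_rot: [180.0, -0.0, 90.0]
ft_force: [0.0, -0.5, -2.1]
grip_width: 0.0173
finger_force: 60.1
```

carry_out(series=[[[17,0,0,0,0,0,0],[17.5,0,0,0,0,0,0],[18,0,0,0,0,0,0],[19,0,0,0,0,0,0],[20,0,0,0,0,0,0],[22,0,0,0,0,0,0],[25,0,0,0,0,0,0],[30,0,0,0,0,0,0],[36,0,0,0,0,0,0],[42,0,0,0,0,0,0],[46,0,0,0,0,0,0],[46,0,0,0,0,0,0]]])

```text
clock: 29.8
eef_pos: [0.5546, 0.2337, 0.0349]
ee_rot: [-180.0, 0.0, 90.0]
ft_force: [-0.1, 0.8, -0.2]
grip_width: 0.0458
finger_force: 0.0
```

Run:
```python
from h import *
o=ctrl.get_obs(); print(o["clock"],o["eef_pos"],o["ft_force"],o["grip_width"])
im=ctrl.get_image("wrist"); cv2.imwrite("pics/w7.png",im)
spots("wrist",["carrier_grip","carrier_bar","planter_mid","clip_free"])
```

```text
29.8 [0.55459469 0.2337016  0.03485394] [-0.05635662  0.83755163 -0.19395252] 0.04584618231728662
wrist carrier_grip 0.79 [0.5567 0.2304 0.043 ] [325. 289.]
wrist carrier_bar 0.89 [ 0.5475  0.2312 -0.03  ] [307. 222.]
wrist planter_mid 0.78 [0.4365 0.2813 0.0179] [ 58. 158.]
wrist planter_mid 0.56 [ 0.5528  0.2381 -0.1362] [317. 171.]
wrist clip_free 0.72 [ 0.5526  0.2353 -0.0355] [316. 213.]
```

View pics/w7.png

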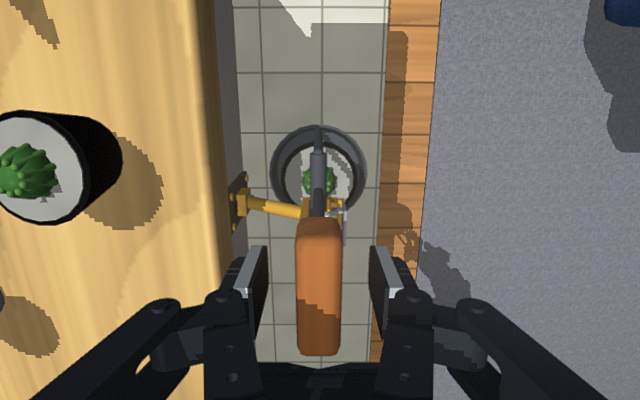

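The carrier hangs level in the free clip with the planter centred in the saucer (318,172), and the fingers are clear on both sides of the handle. I'll draw straight up.

carry_out(series=[[[46,0,0,-0.2,0,0,0],[46,0,0,-0.4,0,0,0],[46,0,0,-0.7,0,0,0],[46,0,0,-0.8,0,0,0],[46,0,0,-0.8,0,0,0],[46,0,0,-0.8,0,0,0],[46,0,0,-0.5,0,0,0],[46,0,0,0,0,0,0],[46,0,0,0,0,0,0],[46,0,0,0,0,0,0],[46,0,0,0,0,0,0],[46,0,0,0,0,0,0]]])

```text
clock: 31.55
eef_pos: [0.5544, 0.2337, 0.1604]
ee_rot: [-180.0, 0.0, 90.0]
ft_force: [-0.2, 1.1, 0.3]
grip_width: 0.0459
finger_force: 0.0
```

Run:
```python
from h import *
for c in ("wrist","scene"):
    ctrl.get_image(c); spots(c,["carrier_grip","carrier_bar","planter_mid"])
print(ctrl.get_obs()["clock"],ctrl.get_obs()["eef_pos"]); print(ctrl.sign_off())
```

```text
wrist carrier_grip 0.96 [0.5543 0.2322 0.0433] [319. 195.]
wrist carrier_bar 0.79 [ 0.5474  0.2322 -0.0299] [311. 172.]
wrist planter_mid 0.98 [0.4377 0.2788 0.0191] [172. 130.]
wrist planter_mid 0.9 [ 0.5536  0.2349 -0.1364] [318. 150.]
scene carrier_grip 0.92 [ 0.2309 -0.3071  0.2099] [264.  62.]
scene carrier_grip 0.59 [0.5559 0.2355 0.0462] [363. 285.]
scene carrier_bar 0.94 [ 0.2373 -0.3062  0.1337] [265.  87.]
scene carrier_bar 0.67 [ 0.5558  0.2291 -0.0308] [357. 300.]
scene carrier_bar 0.59 [ 0.3876 -0.1301  0.0058] [281. 176.]
scene carrier_bar 0.31 [ 0.5538  0.2381 -0.137 ] [357. 322.]
scene planter_mid 0.7 [0.2483 0.2428 0.0325] [431. 201.]
scene planter_mid 0.7 [ 0.3894 -0.1281  0.0046] [281. 177.]
scene planter_mid 0.57 [ 0.5535  0.2366 -0.1362] [357. 321.]
scene planter_mid 0.56 [0.4388 0.2798 0.0184] [406. 264.]
31.95 [0.55464606 0.23372638 0.16094102]
the job is handed in; nothing more can be done
None
```

The carrier now hangs in the free clip, pressed home at about 15 N for just over a second and let go, with the planter standing in the saucer; I handed the job in at about 32 s, and no verdict came back.

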